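# Park a trolley wheel in its bay and drop the retaining arm

## Robot

A 6-joint arm with a two-finger parallel gripper is mounted at the origin on the work surface. World frame = base frame: x ahead of the robot, y to its left, z up, the work surface at z = 0. Lengths are in m, angles in rad, forces in N, time in s.
With the tool pointing down it reaches from about 0.35 to 0.8 m from the base axis. Payload 7.3 kg.
Tool frame: the origin (TCP) lies between the finger pads; the fingertips stand 25 mm ahead of it and the grasp point (between the pads) lies 6 mm ahead of it (r.tip_extent is the distance from the TCP to the fingertips, in m); z points along the fingers, y is the line along which they close (so a half turn about z gives the same grasp; the last joint's range is limited). The gripper opens to 85 mm and grips with 20 to 120 N. Pads are 22 mm wide; open, the fingers measure 114 mm over their backs; the gripper's body (76 mm by 85 mm) begins 54 mm behind the grasp point. The pads swing forward as they close: fully open they stand 13 mm farther back than shut.
Start: joints at [1.137, 0.342, 1.524, -0, 1.275, -0.146], TCP at [0.149, 0.503, 0.256] pointing down, gripper open.
Joint ranges: [-2.53, 2.53], [-0.77, 2.02], [0.04, 2.7], [-1, 4.14], [0.28, 2.66], [-3.11, 3.11]. Speed limits (rad/s): [2.57, 2.57, 3.14, 3.14, 3.14, 3.14].

## Interface

Orientations are given as a unit quaternion [x, y, z, w].
In Python, from workcell import r, command_gripper, optics gives the robot as it stands. The module is installed in compiled form; this text tells all that it offers. Calls block until the motion is done:
- r.reach(position, orientation): joint-space move of the TCP to a pose.
- r.move_straight(position, orientation=None, speed=0.15, max_force=None): straight line of the TCP; orientation=None keeps the orientation; speed is the mean speed in m/s. With max_force (N) it stops when the force on the tool has changed by that much, and returns True; else False.
- r.movej(angles): joint-space move.
- command_gripper(opening, force=None): finger opening in m; force is the grip in N (None keeps the last); returns when the fingers have stopped.
- r.hold(seconds).
- r.solve_ik(position, orientation): joint angles nearest the present ones, or None.
- r.read_state(): the state.
- optics.get_image(name): name is "side" or "top" or "wrist"; returns (picture, depth): 400x640x3 uint8, red, green, blue; 400x640 float32, m along the optical axis (not along the pixel's ray), 0 where there is no reading.
- optics.camera_model(name): a dict with "K" (3x3 intrinsics, pixels), "R" (3x3) and "t" (3): a world point X has camera coordinates R X + t; the wrist camera has in their place "tool_from_camera" (4x4, takes a point from camera to tool coordinates, whose origin is the TCP and whose axes are the flange's). Camera axes: x right, y down, z forward; pixel columns grow to the right and rows downward; lengths in m; the calibration is good to about 2 mm. The wrist camera is an equidistant fisheye: a pixel r from the principal point sees the ray r / f radians off the axis. A picture is of the moment at which its call begins: read the wrist's pose just before it. camera_model takes no time and is no camera call.
A pose or a line that the arm cannot do raises r.PlanningError and nothing moves.
- r.finish_job(): hands the job in; it is judged then, once.
The state is a dict: "time_s": time; "joint_positions": joint angles; "dq": joint speeds; "tau": joint torques, N m; "eef_pos": TCP position; "eef_rot": TCP orientation; "contact_force": force on the tool from outside, world axes, zero at the start; "torque": the same for the moment, N m; "grip_width": finger opening in m; "grip_force": force on a finger pad.
Only numpy, scipy, OpenCV 4.12 (cv2) and the standard library are available. Lean on these libraries where they do the work, as an engineer would, in place of code of your own. Each camera call takes 0.05 s, during which the arm holds its last target. There are 200 camera calls.

## Task

Roll the loose trolley wheel that stands on its tread along the bench into the bay under the low shelf, until it rests against the stop plate; line it up first if need be, but never lift it off the bench or let it fall flat. Then swing the retaining arm fully down behind it so that it cannot roll out, and leave the other things on the bench where they are.

Things in the scene. Friction and masses are not known exactly. Their poses are not given: they have to be found in the camera images.
- wheel: Standing trolley wheel: black rubber tyre, flat tread, grey hub, steel bore; 120 mm diameter, 32 mm wide, 0.25 to 0.5 kg. Origin: hub centre, 60 mm up. y = axle (level); at the start z is up and x is the rolling direction, within 0.4 rad of the bay's x; x and z turn as it rolls. It rolls easily. Starts 235 to 305 mm before the parked spot, up to 35 mm off the bay's centre line.
- bay: Fixed wheel bay on the bench. Origin: on the bench where the parked wheel stands; x level into the bay (the rolling direction), y left, z up. Parked hub centre: x 0, y 0, z 60 mm. The other points of the bay are given in this frame.
- stop (a point): Middle of the stop plate's face, at x = 60, z = 60 mm in the bay's frame; the plate is steel, 140 mm wide, 90 mm high, square to x. The parked tread touches it.
- mouth (a point): Centre of the bay's flared mouth on the bench, x = -125 mm in the bay's frame. Two steel guide rails 20 mm high, 12 mm thick: 42 mm between inner faces from x = -48 to 72 mm, flaring out to about 100 mm apart at x = -125 mm.
- shelf_edge (a point): Middle of the lower front edge of the plywood shelf over the bay, x = -60, z = 150 mm in the bay's frame. The shelf spans x -60 to 140, y -145 to 145, top at z 164 mm; fixed on it a green bin (to z 224, x from -15, y 20 to 130 mm) and a carton (to z 194, x from 10, y -115 to -25 mm). Its 16 mm blue posts are at x -45 and 125, y -132 and 132 mm.
- pivot (a point): Hinge of the retaining arm, at x = -70, y = 100, z = 60 mm in the bay's frame, axis along the bay's x, on a post 24 mm square and 75 mm high. The arm is an aluminium bar 175 mm long from here, 14 mm wide, 8 mm thick along x. Its rest, 51 mm high, is at x = -70, y = -68 mm.
- retainer (a joint): Angle q of the retaining arm: 0 = level across the mouth, down on its rest (end stop); 1.57 = straight up; starts at 1.5 to 1.85 (range 0 to 1.95). From the pivot the arm points along (-cos q, sin q) in the bay's (y, z). A stiff hinge (0.18 N m; arm 0.12 kg) keeps it where it is left; 1 to 3 N at the handle moves it.
- retainer_grip (a point): Middle of the arm's handle: a black round peg 16 mm thick on the arm, 150 mm from the pivot, standing out along the bay's -x from x = -72 to -127 mm (this point: x = -100 mm).
- collar: Bystander: loose steel collar lying flat, 60 mm across, 22 mm high; origin under its centre. Leave alone.
- spanner: Bystander: loose spanner, 160 mm long along its x, lying flat on the bench. Leave alone.
- driver: Bystander: loose yellow-handled screwdriver, 190 mm long along its x. Leave alone.
- flatwheel: Bystander: a second wheel of the same kind lying flat, 120 mm across, 32 mm high; origin under its centre. Leave alone.
- can: Bystander: loose aluminium can, 60 mm across, 120 mm high; origin under its centre. Leave alone.
- jar: Bystander: loose white jar, 70 mm across, 80 mm high; origin under its centre. Leave alone.
- carton: Bystander: loose cardboard box 110 x 80 x 50 mm high; origin under its centre. Leave alone.
There are look-alikes about, which are no part of the job. Leave any orange look-alike of the wheel alone.

How it is judged:
On the way, in this order (a step that is already met when the one before it is completed fails the run):
1. the wheel has rolled on its tread by more than a third of a turn (angle between wheel's own z axis and vertical above 2.1 rad and height (world z) of wheel below 0.07 m), for 0.05 s.
2. the wheel is home against the stop plate while the arm is still up (x of wheel in the frame of bay above -0.012 m and value of joint retainer above 0.9 rad), for 0.2 s.
At the end, for the whole second after the job is handed in: The wheel stands upright (within 0.2 rad) and still on its tread between the rails, its centre within 12 mm of the parked position, and the retaining arm is down (joint below 0.07 rad) (x of wheel in the frame of bay between -0.012 and 0.006 m and y of wheel in the frame of bay between -0.012 and 0.012 m and height (world z) of wheel below 0.065 m and angle between wheel's own y axis and vertical between 1.37 and 1.77 rad and linear speed of wheel below 0.03 m/s and value of joint retainer below 0.07 rad); the robot touches nothing.
It fails at once if the wheel falls over (leans more than 0.6 rad) (angle between wheel's own y axis and vertical below 0.97 rad or angle between wheel's own y axis and vertical above 2.17 rad).
It fails at once if the wheel is lifted off the bench (more than 15 mm) (height (world z) of wheel above 0.075 m).
It fails at once if a bystander is moved by more than 25 mm (distance of any of collar, spanner, driver, flatwheel, can, jar, carton from where it was at the start of the episode above 0.025 m).
It also fails if it takes over 67 s, if anything falls off the work surface, if the arm or the gripper's body presses on something with over 40 N, if the wrist force passes 120 N, or if a joint passes its speed limit or range.

## Working session

There is one attempt and no reset: what is moved stays moved. The work goes in short steps, each a Python script; the robot and the scene stay as the last script left them, time stands still between calls to the robot, and variables do not carry over. Pictures are saved under pics/ and viewed, at most 10 in all, crops included, and the job is handed in when it is done.

```bash
mkdir -p pics; ls; python3 - <<'E'
from workcell import r, command_gripper, optics
import cv2,numpy as np
for n in("top","side"):
    p,d=optics.get_image(n); cv2.imwrite(f"pics/{n}0.png",p[:,:,::-1]); np.savez(f"{n}0.npz",p=p,d=d)
    m=optics.camera_model(n); print(n,{k:np.round(np.array(v),4).tolist() for k,v in m.items()})
print(r.read_state())
E
```

```text
pics
top {'K': [[504.9762, 0.0, 321.5934], [0.0, 504.9762, 195.8446], [0.0, 0.0, 1.0]], 'R': [[-0.1173, -0.9931, -0.0059], [-0.9676, 0.1156, -0.2243], [0.2235, -0.0206, -0.9745]], 't': [0.0303, 0.5586, 1.4124]}
side {'K': [[432.3581, 0.0, 317.8201], [0.0, 432.3581, 202.3326], [0.0, 0.0, 1.0]], 'R': [[0.0358, 0.9993, -0.0077], [0.7165, -0.0311, -0.6969], [-0.6967, 0.0194, -0.7171]], 't': [0.0036, -0.3014, 1.6132]}
{'time_s': 0.1, 'joint_positions': array([ 1.13702560e+00,  3.42668209e-01,  1.52492665e+00, -6.35363708e-06,
        1.27540775e+00, -1.45999049e-01]), 'dq': array([ 0.001023  , -0.00133968, -0.00238221,  0.00028223, -0.00238368,
       -0.0005633 ]), 'tau': array([ 6.88476703e-04, -4.34447336e+01, -2.46490180e+01, -1.60137010e-04,
        4.60830182e-03,  4.52553502e-05]), 'eef_pos': array([0.14884438, 0.50311713, 0.25568577]), 'eef_rot': array([ 1.43388917e-01,  9.89666167e-01, -6.76430794e-04, -1.98599927e-04]), 'contact_force': array([ 0.17194131,  0.53069571, -0.58590114]), 'torque': array([0.01985338, 0.00871025, 0.00408121]), 'grip_force': 0.0, 'grip_width': 0.08553844650439932}
```

View pics/top0.png

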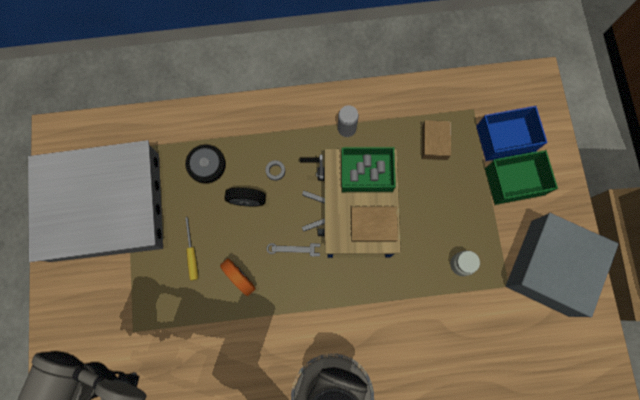

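View pics/side0.png

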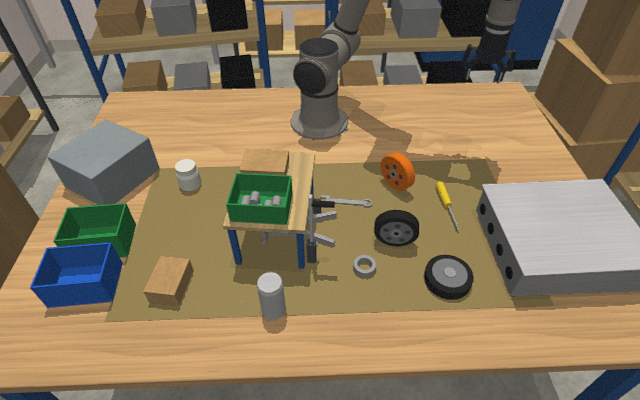

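The top view shows the standing wheel at (245,197), the shelf at (325–398, 149–253), the raised arm's handle at (310,159), the orange look-alike at (237,277), the collar at (275,170) and the spanner at (295,249). The side view shows the same layout, with the wheel at (397,228).

```bash
cat > h.py <<'E'
import numpy as np, cv2
from scipy.spatial.transform import Rotation as Rot
from workcell import r, command_gripper, optics
def cloud(n,d):
    m=optics.camera_model(n);K,R,t=[np.array(m[k]) for k in("K","R","t")]
    v,u=np.mgrid[:400,:640]
    c=np.stack([(u-K[0,2])/K[0,0]*d,(v-K[1,2])/K[1,1]*d,d],-1)
    return (c-t)@R
def proj(n,X):
    m=optics.camera_model(n);c=np.array(m["R"])@X+np.array(m["t"]);p=np.array(m["K"])@c;return p[:2]/p[2]
E
python3 - <<'E'
from h import *
for n in("top","side"):
    z=np.load(n+"0.npz");P=cloud(n,z['d']);ok=z['d']>0;p=z['p'].astype(int)
    print(n,"bench z",np.median(P[...,2][ok&(abs(P[...,2])<.03)]))
    # shelf
    box=(P[...,0]>.2)&(P[...,0]<.75)&(P[...,1]<.15)&(P[...,1]>-.3)&ok
    s=box&(P[...,2]>.155)&(P[...,2]<.173)
    s=cv2.morphologyEx(s.astype(np.uint8),cv2.MORPH_OPEN,np.ones((3,3)))
    k,lab,st,_=cv2.connectedComponentsWithStats(s)
    m=lab==1+np.argmax(st[1:,4]) if k>1 else s
    Q=P[s>0];print("shelf n",len(Q),"z",np.median(Q[:,2]),"rect",cv2.minAreaRect((Q[:,:2]*1000).astype(np.float32)))
    print(cv2.boxPoints(cv2.minAreaRect((Q[:,:2]*1000).astype(np.float32))).round(1).tolist())
    # wheel
    c=np.array([245,197]) if n=="top" else np.array([397,228])
    X=P[c[1],c[0]];print("wheel px",X)
    w=ok&(np.hypot(P[...,0]-X[0],P[...,1]-X[1])<.1)&(P[...,2]>.02)&(P[...,2]<.135)&(p.max(-1)<140)
    Q=P[w];print(len(Q),"zmax",np.percentile(Q[:,2],[50,98,100]),cv2.minAreaRect((Q[:,:2]*1000).astype(np.float32)))
    T=Q[Q[:,2]>.1];print("top part",len(T),cv2.minAreaRect((T[:,:2]*1000).astype(np.float32)),T.mean(0))
    # retainer/peg tall
    g=ok&(P[...,2]>.18)&(P[...,2]<.26)&(P[...,1]>.02)&(P[...,1]<.15)&(P[...,0]>.4)&(P[...,0]<.7)
    if g.any(): print("peg",g.sum(),P[g].mean(0),P[g].min(0),P[g].max(0))
    np.save(n+"P.npy",P)
E
```

```text
top bench z 0.00020207905185206672
shelf n 4546 z 0.16416885143383442 rect ((513.4019165039062, -140.53192138671875), (198.7833251953125, 289.38525390625), 83.17628479003906)
[[357.8999938964844, -222.0], [645.2999877929688, -256.3999938964844], [668.9000244140625, -59.0], [381.5, -24.700000762939453]]
wheel px [0.56869108 0.18003616 0.11518905]
677 zmax [0.10226389 0.12169619 0.12409455] ((609.4865112304688, 182.1761932373047), (120.87633514404297, 91.33414459228516), 79.52941131591797)
top part 359 ((583.2601928710938, 186.4806365966797), (95.44448852539062, 34.44925308227539), 80.66879272460938) [0.5817402  0.18646283 0.1127644 ]
side bench z 0.0002305655424103298
shelf n 2663 z 0.16419379379079047 rect ((514.5885009765625, -133.28518676757812), (212.9997100830078, 296.4505920410156), 83.34127807617188)
[[355.0, -221.89999389648438], [649.5, -256.29998779296875], [674.2000122070312, -44.70000076293945], [379.70001220703125, -10.300000190734863]]
wheel px [0.60016305 0.18475737 0.07910391]
1287 zmax [0.08181807 0.11998558 0.12384895] ((595.7815551757812, 163.85684204101562), (86.67369079589844, 154.84927368164062), 22.64628028869629)
top part 395 ((588.0018920898438, 185.52171325683594), (90.63691711425781, 36.0606803894043), 77.54341125488281) [0.59024102 0.18464384 0.11186544]
```

```bash
cat >> h.py <<'E'
BX=np.array([-.1188,-.9929,0]);BY=np.array([.9929,-.1188,0]);BZ=np.array([0,0,1.]);BO=np.array([.5182,-.1008,0])
B=np.stack([BX,BY,BZ],1)
def W(x,y,z): return BO+B@np.array([x,y,z])/1000
def bay(P): return (P-BO)@B*1000
def down(yaw):  # tool pointing down, tool y = bay +y turned by yaw
    y=B@np.array([-np.sin(yaw),np.cos(yaw),0]);z=np.array([0,0,-1.]);return Rot.from_matrix(np.stack([np.cross(y,z),y,z],1)).as_quat()
E
python3 - <<'E'
from h import *
from workcell import optics
for n in("top","side"):
    z=np.load(n+"0.npz");P=np.load(n+"P.npy");ok=z['d']>0;b=bay(P);p=z['p'].astype(int)
    g=ok&(b[...,0]<-76)&(b[...,0]>-135)&(abs(b[...,1]-90)<80)&(b[...,2]>150)&(b[...,2]<240)
    print(n,"peg",g.sum(),b[g].mean(0).round(1),b[g].min(0).round(1),b[g].max(0).round(1))
    a=ok&(b[...,0]<-60)&(b[...,0]>-80)&(abs(b[...,1]-90)<80)&(b[...,2]>85)&(b[...,2]<260)
    print("arm",a.sum(),b[a].min(0).round(1),b[a].max(0).round(1))
    w=ok&(abs(b[...,0]+290)<90)&(abs(b[...,1]-32)<45)
    T=b[w&(b[...,2]>116)&(b[...,2]<126)]
    rc=cv2.minAreaRect(T[:,:2].astype(np.float32));print("tread",len(T),rc)
    c=T.mean(0);v=np.linalg.svd(T[:,:2]-c[:2])[2][0];print(c,"heading",np.arctan(v[1]/v[0]))
    # face plane: points z 20..110
    F=b[w&(b[...,2]>15)&(b[...,2]<112)];best=None
    rng=np.random.default_rng(0)
    for _ in range(1500):
        q=F[rng.choice(len(F),3)];nn=np.cross(q[1]-q[0],q[2]-q[0]);l=np.linalg.norm(nn)
        if l<100: continue
        nn/=l
        if abs(nn[2])>.1 or abs(nn[1])<.8: continue
        i=abs((F-q[0])@nn)<1.5
        if best is None or i.sum()>best.sum():best=i
    G=F[best];nn=np.linalg.svd(G-G.mean(0))[2][2];nn*=np.sign(nn[1]);print("face",len(G),len(F),G.mean(0),nn,"heading",np.arctan2(-nn[0],nn[1]))
    print("range",G.min(0),G.max(0))
m=r.read_state()
for nm,pos,q in(("grip",None,None),):
    print(r.solve_ik(W(-293,32,101),down(.0)),r.solve_ik(W(-293,32,101),down(np.pi)))
for a in (20,30,45,60):
    s=np.radians(a)
    for sg in(1,-1):
        zt=B@np.array([np.cos(s),0,-np.sin(s)]);y=BY*sg;o=Rot.from_matrix(np.stack([np.cross(y,zt),y,zt],1)).as_quat()
        for x in(-360,-200,-75):
            tip=W(x,0,65);j=r.solve_ik(tip-zt*r.tip_extent,o);print(a,sg,x,None if j is None else np.round(j,2))
print(r.tip_extent)
E
```

```text
top peg 114 [-102.    96.5  214.6] [-126.    90.   204.8] [-77.9 104.3 222.1]
arm 74 [-78.1  90.9  86. ] [-67.3 106.3 240.5]
tread 125 ((-293.5965270996094, 29.21841049194336), (32.36971664428711, 52.025970458984375), 89.96009826660156)
[-293.05455915   30.21706568  119.01620212] heading -0.10228920106945623
face 203 468 [-295.01146653   14.3629868    68.33720861] [ 0.06992589  0.9975376  -0.00539421] heading -0.06998402053772197
range [-351.07105235   10.34199351   15.44501158] [-237.63478002   19.21367778  111.4614758 ]
side peg 138 [-102.3  103.8  214.3] [-126.7   92.5  204.9] [-77.7 110.1 220.5]
arm 182 [-79.9  92.8  86.5] [-60.1 133.2 236.2]
tread 128 ((-292.926025390625, 34.9971923828125), (30.251951217651367, 49.154258728027344), 87.15840911865234)
[-292.60031675   34.36126753  118.62451084] heading -0.11000458699700827
face 589 1105 [-293.51973563   48.10702642   65.42088905] [0.05588677 0.99842113 0.00564871] heading -0.05591680074497468
range [-350.57595424   43.51541429   15.46951617] [-234.71468719   52.04910236  111.77696464]
[ 1.83637721e-01  6.53089789e-01  1.45896571e
[... 548 characters left out ...]
 -0.74  1.9  -2.35]
30 -1 -200 [ 0.46  0.98  1.3  -0.81  1.6  -2.26]
30 -1 -75 [ 0.28  0.89  1.54 -0.94  1.41 -2.22]
45 1 -360 [ 0.58  1.01  1.   -0.58  1.68  0.8 ]
45 1 -200 [ 0.39  0.84  1.4  -0.68  1.4   0.81]
45 1 -75 [ 0.21  0.76  1.61 -0.8   1.22  0.78]
45 -1 -360 [ 0.58  1.01  1.   -0.58  1.68 -2.34]
45 -1 -200 [ 0.39  0.84  1.4  -0.68  1.4  -2.34]
45 -1 -75 [ 0.21  0.76  1.61 -0.8   1.22 -2.36]
60 1 -360 [ 0.51  0.87  1.16 -0.42  1.45  0.75]
60 1 -200 [ 0.3   0.72  1.49 -0.51  1.2   0.67]
60 1 -75 [ 0.1   0.65  1.66 -0.6   1.04  0.58]
60 -1 -360 [ 0.51  0.87  1.16 -0.42  1.45 -2.39]
60 -1 -200 [ 0.3   0.72  1.49 -0.51  1.2  -2.47]
60 -1 -75 [ 0.1   0.65  1.66 -0.6   1.04 -2.56]
0.025
```

The measurements agree with the sizes given. The wheel is at bay (-293, 32) with heading -0.063, and the retainer is at q≈1.57. Next I grip the upper tyre and slide the wheel sideways onto the centre line.

```bash
cat >> h.py <<'E'
def wheel(x0,tag):
    for n in("top","side"):
        p,d=optics.get_image(n);cv2.imwrite(f"pics/{n}{tag}.png",p[:,:,::-1]);b=bay(cloud(n,d))
        w=(d>0)&(abs(b[...,0]-x0)<90)&(abs(b[...,1])<50)
        T=b[w&(b[...,2]>116)&(b[...,2]<126)]
        if len(T)>20:print(n,"tread",len(T),np.round(cv2.minAreaRect(T[:,:2].astype(np.float32))[0],1))
        F=b[w&(b[...,2]>25)&(b[...,2]<110)];F=F[F[:,1]<0] if n=="top" else F[F[:,1]>0]
        for _ in range(15):
            k=np.polyfit(F[:,0],F[:,1],1);e=abs(F[:,1]-np.polyval(k,F[:,0]));F=F[e<max(2,1.5*np.median(e))]
        print(n,"face",len(F),"x",F[:,0].min().round(1),F[:,0].max().round(1),"heading",k[0].round(3),"y mid",F[:,1].mean().round(1))
E
python3 - <<'E'
from h import *
command_gripper(.085,20)
q=down(-.063)
r.reach(W(-293,32,220),q)
print(r.move_straight(W(-293,32,101),speed=.1,max_force=8))
command_gripper(.02,20)
s=r.read_state();print(s['grip_width'],s['grip_force'],bay(s['eef_pos']))
r.move_straight(W(-293,0,101),down(0),speed=.03)
print(r.read_state()['contact_force'])
command_gripper(.06)
r.move_straight(W(-293,0,240),speed=.12)
r.reach(W(-420,0,240),q)
wheel(-293,1);print(r.read_state()['time_s'])
E
```

```text
False
0.03192503627393772 24.703209400177002 [-293.02272875   32.02952945  101.24846138]
[ 2.54371995 -0.26818553  4.18948205]
top tread 133 [-295.2   -1.7]
top face 177 x -349.8 -235.9 heading 0.002 y mid -17.6
side tread 113 [-291.7    1.9]
side face 583 x -349.8 -234.3 heading -0.007 y mid 15.8
7.7167
```

```bash
python3 - <<'E'
from h import *
b=bay(np.load("topP.npy"))
print(b[200,100],b[200,145],b[163,205])
E
```

```text
[-700.87062994   11.45245653   99.73119509] [-572.81429228   11.79852573   98.28001818] [-422.69966728  140.42844893   35.85648379]
```

View pics/side1.png

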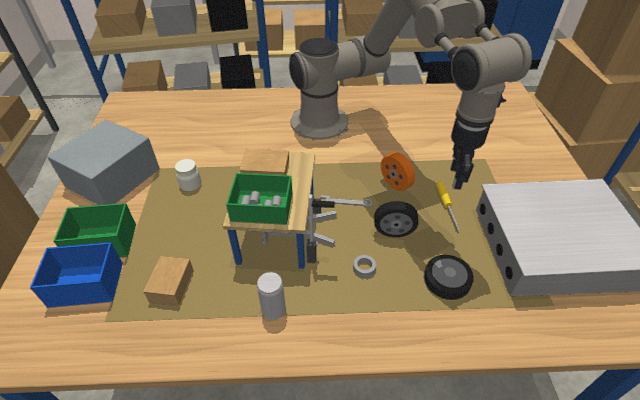

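The wheel at (397,219) stands upright and points at the mouth. I'll push it with closed fingertips, 29 mm wide, from behind at hub height, tilting the tool back as it nears the shelf.

```bash
cat >> h.py <<'E'
def push(x,deg,z=66,y=0):
    s=np.radians(deg);zt=B@np.array([np.cos(s),0,-np.sin(s)])
    return W(x,y,z)-zt*r.tip_extent, Rot.from_matrix(np.stack([np.cross(BY,zt),BY,zt],1)).as_quat()
E
python3 - <<'E'
from h import *
command_gripper(0)
p,o=push(-385,65);r.reach(p+np.array([0,0,.12]),o);r.move_straight(p,speed=.12)
p,o=push(-340,65);print(r.move_straight(p,o,speed=.04,max_force=15))
p,o=push(-230,55);print(r.move_straight(p,o,speed=.05,max_force=15))
print(r.read_state()['contact_force'],bay(r.read_state()['eef_pos']))
wheel(-170,2);print(r.read_state()['time_s'])
E
```

```text
True
True
[0.07699807 2.08726146 3.08275487] [-365.86276272    0.46749191   89.77620276]
top face 44 x -259.3 -231.1 heading 0.122 y mid -17.9
side face 145 x -259.9 -228.5 heading -0.131 y mid 14.0
11.2667
```

View pics/side2.png

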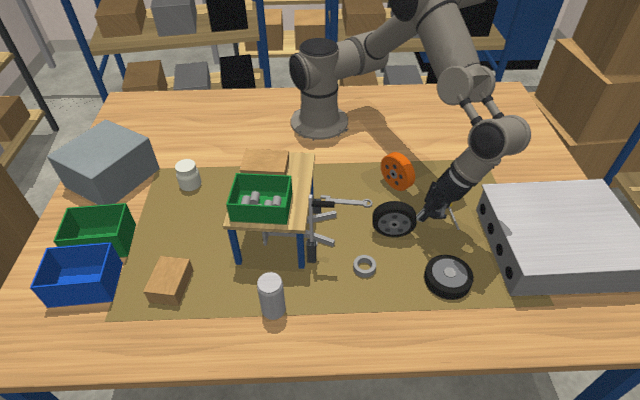

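The stop came right at contact: the wheel at (395,219) has only just been touched. Tip friction at hub height resists rolling, so I'll push lower, which gives a better lever, and read the force.

```bash
python3 - <<'E'
from h import *
p,o=push(-375,60,66);r.move_straight(p,o,speed=.1)
p,o=push(-375,60,36);r.move_straight(p,o,speed=.1)
for x,d in((-330,58),(-310,57),(-270,55)):
    p,o=push(x,d,36);print(r.move_straight(p,o,speed=.04,max_force=25))
    s=r.read_state();print(s['contact_force'].round(1),bay(s['eef_pos']+Rot.from_quat(s['eef_rot']).as_matrix()[:,2]*.025).round(1))
wheel(-215,3);print(r.read_state()['time_s'])
E
```

```text
False
[-0.8 -0.5 -0.1] [-330.2    0.    36. ]
False
[ 0.4 -0.4 -0.6] [-3.099e+02  1.000e-01  3.610e+01]
False
[ 0.4 -0.   0. ] [-270.2    0.    36. ]
top tread 129 [-194.1   -5. ]
top face 203 x -303.9 -138.0 heading -0.029 y mid -19.7
side tread 126 [-235.9    2.1]
side face 617 x -304.3 -135.8 heading -0.02 y mid 13.7
15.2167
```

```bash
python3 - <<'E'
import cv2
a=[cv2.resize(cv2.imread(f"pics/side{i}.png")[150:300,290:490],None,fx=2,fy=2) for i in(1,3)]
cv2.imwrite("pics/c3.png",cv2.hconcat(a))
E
```

```text
(no output)
```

View pics/c3.png

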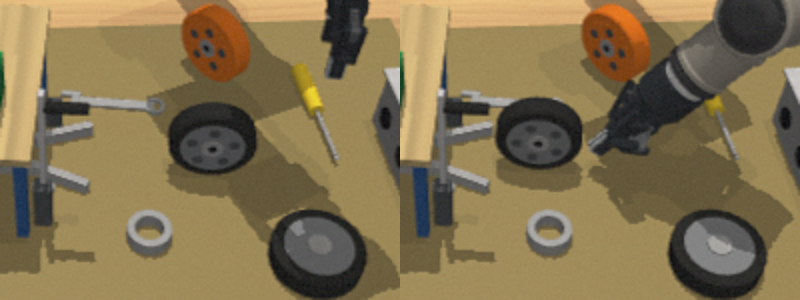

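The low push works: the wheel at (540,133) in the right crop has rolled ahead to x≈-195, still straight. Continuing to the stop.

```bash
python3 - <<'E'
from h import *
for x,d,f in((-200,50,25),(-150,45,25),(-100,45,25),(-47,45,8)):
    p,o=push(x,d,36);print(r.move_straight(p,o,speed=.04,max_force=f))
    s=r.read_state();print(s['contact_force'].round(1),bay(s['eef_pos']+Rot.from_quat(s['eef_rot']).as_matrix()[:,2]*.025).round(1))
r.hold(.3)
for n in("top","side"):
    p,d=optics.get_image(n);cv2.imwrite(f"pics/{n}4.png",p[:,:,::-1])
a=cv2.imread("pics/side4.png")[140:290,220:420];b=cv2.imread("pics/top4.png")[120:270,220:420]
cv2.imwrite("pics/c4.png",cv2.resize(cv2.hconcat([a,b]),None,fx=2,fy=2))
print(r.read_state()['time_s'])
E
```

```text
False
[-0.1 -0.5  0.4] [-200.2    0.    36. ]
False
[0.4 0.7 0. ] [-1.501e+02  1.000e-01  3.600e+01]
False
[-0.5  0.7  0.1] [-100.2    0.    36. ]
True
[0.  3.6 0.9] [-63.5   0.5  35.6]
21.1333
```

View pics/c4.png

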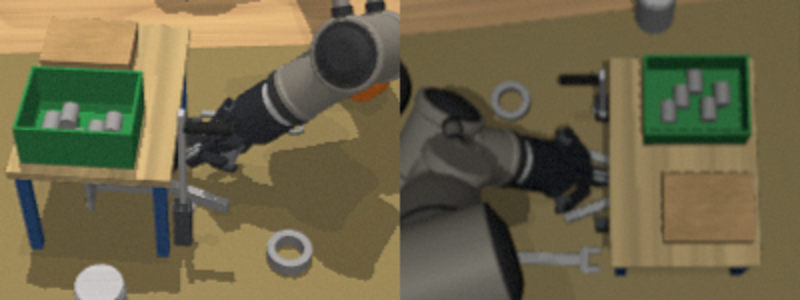

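The wheel is hidden under the shelf and the fingertip is in the mouth at (600,170). The tip stopped at x=-63 on a light contact, so I'll press on gently to see if the wheel is seated.

```bash
python3 - <<'E'
from h import *
def st():
    s=r.read_state();print(s['contact_force'].round(1),bay(s['eef_pos']+Rot.from_quat(s['eef_rot']).as_matrix()[:,2]*.025).round(1))
for f in(8,12,18):
    p,o=push(-45,45,36);print(r.move_straight(p,o,speed=.015,max_force=f));r.hold(.2);st()
# wrist view: where is the wheel
p,d=optics.get_image("wrist");cv2.imwrite("pics/w5.png",p[:,:,::-1]);np.savez("w5.npz",d=d,pos=r.read_state()['eef_pos'],rot=r.read_state()['eef_rot'])
print({k:np.round(np.array(v),3).tolist() for k,v in optics.camera_model("wrist").items()},r.read_state()['time_s'])
E
```

```text
True
[-0.1  1.9  1.1] [-63.6   0.3  34.9]
True
[-0.6  3.1  1.6] [-63.3   1.   34.4]
True
[0.9 5.1 2.7] [-63.    1.9  34.1]
{'K': [[309.707, 0.0, 321.317], [0.0, 309.707, 202.43], [0.0, 0.0, 1.0]], 'tool_from_camera': [[0.0, -0.945, -0.327, 0.084], [1.0, 0.0, -0.001, 0.0], [0.001, -0.327, 0.945, -0.119], [0.0, 0.0, 0.0, 1.0]]} 23.075
```

View pics/w5.png

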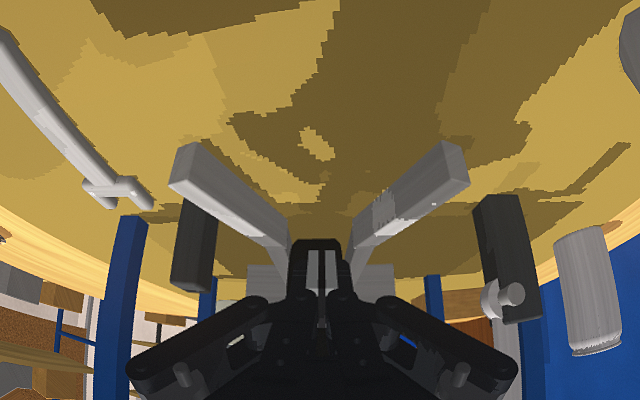

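The wrist camera is upside down here. It shows the black tyre between the rails, behind the fingertips at (317,250), with the stop plate just beyond. Allowing for the fingers' 11 mm half-width at 45°, the contact point is at x≈-55, so the wheel should be home. I'll back off and measure it.

```bash
python3 - <<'E'
from h import *
p,o=push(-170,45,45);r.move_straight(p,o,speed=.08)
s=r.read_state();p,d=optics.get_image("wrist");cv2.imwrite("pics/w6.png",p[:,:,::-1])
m=optics.camera_model("wrist");K=m["K"];T=np.array(m["tool_from_camera"])
v,u=np.mgrid[:400,:640];x=(u-K[0][2])/K[0][0];y=(v-K[1][2])/K[1][1];th=np.hypot(x,y)+1e-9
ray=np.stack([x/th*np.tan(th),y/th*np.tan(th),np.ones_like(x)],-1)*d[...,None]
P=(ray@T[:3,:3].T+T[:3,3])@Rot.from_quat(s['eef_rot']).as_matrix().T+s['eef_pos'];b=bay(P)
w=(d>0)&(b[...,0]>-110)&(b[...,0]<40)&(abs(b[...,1])<19.5)&(b[...,2]>8)&(b[...,2]<125)
Q=b[w];print(w.sum(),s['time_s'])
for z in range(10,125,10):
    k=Q[abs(Q[:,2]-z)<3]
    if len(k):print(z,len(k),"x",np.percentile(k[:,0],[5,25,50]).round(1),"y",np.percentile(k[:,1],[2,98]).round(1),"pred x",-round(np.sqrt(3600-(60-z)**2),1))
rm=(d>0)&(abs(b[...,0]-55)<25)&(abs(b[...,1])>30)&(abs(b[...,1])<65)&(b[...,2]>30)&(b[...,2]<85)
print("plate",rm.sum(),np.median(b[rm],0))
E
```

```text
274 24.575
80 57 x [-59.1 -58.6 -57.9] y [-3.7  3.2] pred x -56.6
90 71 x [-55.  -54.4 -53.6] y [-4.6  4.1] pred x -52.0
100 42 x [-50.1 -49.1 -48.2] y [-5.5  5.9] pred x -44.7
plate 125 [59.355908   47.11332035 33.22313517]
```

View pics/w6.png

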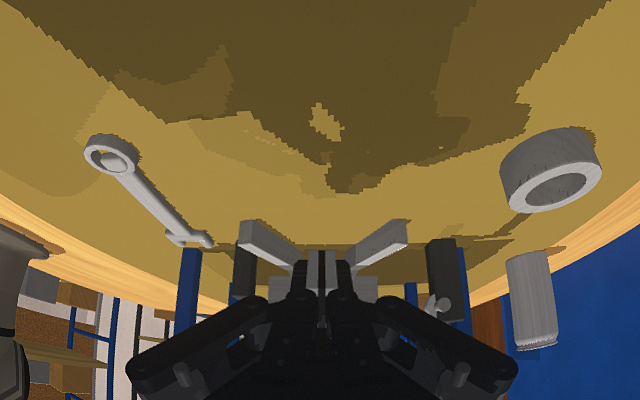

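The wheel's rear is within 2 mm of prediction (hub x≈-2, y≈0) and the plate measures at x≈59, so the wheel is home. Next is the retainer: first push the peg sideways, then press it down from above.

```bash
python3 - <<'E'
from h import *
D=75
def go(x,y,z,sp=.15,f=None):
    p,o=push(x,D,z,y);return r.move_straight(p,o,speed=sp,max_force=f)
def peg(q): return 100-150*np.cos(q),60+150*np.sin(q)
go(-190,20,250,.2);p,o=push(-112,D,250,145);r.reach(p,o);go(-112,145,197,.12)
for q in(1.57,1.35,1.15,.95,.75):
    y,z=peg(q);print(q,go(-112,y+22,z-13,.08,25),r.read_state()['contact_force'].round(1))
s=r.read_state();print(s['time_s'])
y,z=peg(.75);go(-112,y+50,z+10,.15);go(-125,y+50,z+50,.15)
p,d=optics.get_image("top");b=bay(cloud("top",d))
g=(d>0)&(b[...,0]<-82)&(b[...,0]>-130)&(abs(b[...,1])<60)&(b[...,2]>100)&(b[...,2]<185)
cv2.imwrite("pics/t7.png",cv2.resize(p[100:280,200:440,::-1],None,fx=3,fy=3))
print(g.sum(),np.median(b[g],0) if g.any() else 0)
E
```

```text
1.57 False [ 0.1 -0.6 -0.6]
1.35 False [-0.6  0.3 -0.8]
1.15 False [-0.1  0.2 -0.5]
0.95 False [-0.  -0.2 -0.5]
0.75 False [-0.   0.3  0. ]
29.65
102 [-105.32912219  -13.10335507  167.06669028]
```

View pics/t7.png

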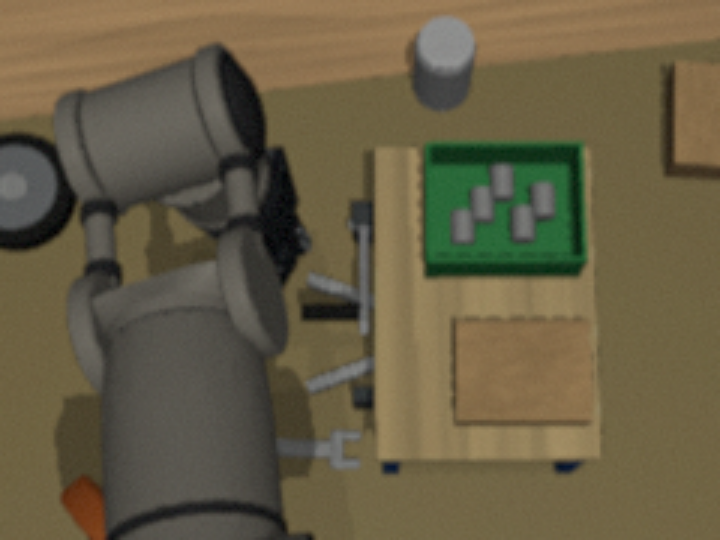

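The peg at (330,312) has swung to about y=-11, z=162, which is q≈0.74 as planned. Now I press it down from above.

```bash
python3 - <<'E'
from h import *
D=75
def go(x,y,z,sp=.15,f=None):
    p,o=push(x,D,z,y);return r.move_straight(p,o,speed=sp,max_force=f)
def peg(q): return 100-150*np.cos(q),60+150*np.sin(q)
y,z=peg(.75);go(-112,y,z+30)
for q in(.7,.5,.3,.15,.05):
    y,z=peg(q);print(q,go(-112,y,z+9,.07,25),r.read_state()['contact_force'].round(1))
print(go(-112,-50,50,.03,14));s=r.read_state();print(s['contact_force'].round(1),bay(s['eef_pos']+Rot.from_quat(s['eef_rot']).as_matrix()[:,2]*.025).round(1))
go(-125,-50,130,.12);go(-200,-20,260,.2)
for n in("top","side"):
    p,d=optics.get_image(n);b=bay(cloud(n,d));cv2.imwrite(f"pics/{n}8.png",p[:,:,::-1])
    for nm,x0,x1,h in(("peg",-127,-80,(45,110)),("arm",-76,-64,(40,110))):
        g=(d>0)&(b[...,0]<x1)&(b[...,0]>x0)&(b[...,1]>-70)&(b[...,1]<75)&(b[...,2]>h[0])&(b[...,2]<h[1])
        if g.any():
            Q=b[g];print(n,nm,g.sum(),np.median(Q,0).round(1),"slope dz/dy",np.polyfit(Q[:,1],Q[:,2],1).round(3))
a=cv2.imread("pics/side8.png")[140:290,220:420];b=cv2.imread("pics/top8.png")[120:270,220:420]
cv2.imwrite("pics/c8.png",cv2.resize(cv2.hconcat([a,b]),None,fx=2,fy=2));print(r.read_state()['time_s'])
E
```

```text
0.7 False [-0.3 -1.1 -0.7]
0.5 False [-0.8 -0.3 -0.8]
0.3 False [ 0.5 -0.1 -0.1]
0.15 False [-0.4 -0.7  0.3]
0.05 False [ 0.8 -0.   1.1]
True
[-2.4  1.  11.6] [-112.   -49.5   68.9]
top peg 83 [-102.6  -52.    65.9] slope dz/dy [ 0.425 87.667]
top arm 152 [-70.9   1.1  65.9] slope dz/dy [5.0000e-03 6.5411e+01]
side peg 86 [-101.8  -45.    64.8] slope dz/dy [-0.383 46.762]
side arm 126 [-70.2   1.1  66.4] slope dz/dy [8.0000e-03 6.5588e+01]
35.7167
```

View pics/c8.png

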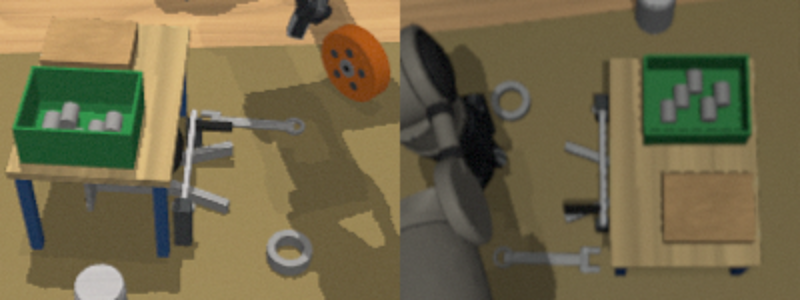

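The arm lies level on its rest (slope <0.01). At hub height it leaves the wheel at most 6 mm of play, and the robot is clear, so I'm handing in.

```bash
python3 -c "
from h import *
print(r.finish_job())"
```

```text
the job is handed in; nothing more can be done
None
```

I rolled the wheel on its tread to the stop plate (hub about 2 mm short), swung the retaining arm fully down behind it, and handed the job in at about 36 s of the 67 s allowed; I saw no bystander move, and the verdict was not reported.

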